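Put up the folding pasta rack and thread its hanging bar

TASK

Get the pasta drying rack ready: swing both folding arms up until they stand upright against their stop, then thread the loose wooden hanging bar, tapered end first and from whichever side you like, through the holes of the first arm, the middle post and the second arm until its flat grip sits right against the arm. Let go of it and leave everything else on the table where it is.

Things in the scene. Friction and masses are not known exactly. Their poses are not given: they have to be found in the camera images.
- rack: Wooden folding pasta drying rack, fixed. Origin on the table under the middle of the hinge line; z up, y along hinge line and holes (to the left arm), x to the rack's back; arms fold to -x. Baseboard 300 x 170 x 18 mm (x -190 to +110). Behind the hinges a stop rail 78 mm high (x +16 to +37), then a fixed rear dowel on posts (x +81 to +103, y -92 to +92, 173 mm high).
- post_hole (a point): Centre of the 20 mm round hole through the head of the fixed middle post, 205 mm above the table at rack x = 0, y = 0; it runs along the rack's y, 20 mm deep. Axes as the rack's. The post is 20 mm thick in y, 32 mm wide in x; its head is 44 x 44 mm, top at 227 mm.
- left_arm (a joint): Hinge angle in rad of the left folding arm: 0 = folded flat towards the rack's -x, pi/2 = upright against its stop, no further. Stiff hinge: the arm stays where left; 1 to 2 N at its head swings it. The arm is a lath 18 mm thick (in y), 26 mm wide, 180 mm from hinge to end, with a drilled head 40 x 40 x 18 mm. 36 mm are free between arm and post.
- right_arm (a joint): The same for the right folding arm.
- left_arm_hinge (a point): Middle of the left arm's hinge pin, at rack x = 0, y = +55 mm, 45 mm above the table. A point r along the arm from here lies r cos(angle) towards the rack's -x and r sin(angle) higher.
- right_arm_hinge (a point): The same for the right arm, at rack y = -55 mm.
- left_arm_hole (a point): Centre of the 20 mm round hole through the head of the left arm, 160 mm from the hinge, running along the rack's y; it moves with the arm. With the arm upright it lies in line with the post's hole. The arm's outer face is 9 mm further out, 64 mm from the post's centre.
- right_arm_hole (a point): The same for the right arm.
- bar: Loose wooden hanging bar, 200 mm long, 30 to 65 g, lying on the table beside the rack. One end, 45 mm long, is a flat grip 34 mm wide and 14 mm thick; the rest is a round shaft of 14 mm diameter, 155 mm long, tapering to 8 mm over the last 12 mm. Origin: middle of its length, on the underside (axis 7 mm above); x points to the tapered tip, y across the grip.
- bar_grip (a point): Centre of the bar's flat grip, on the bar's axis, 77.5 mm from the bar's middle.
- bar_shoulder (a point): Where the flat grip meets the round shaft, on the axis. With the bar home this end of the grip touches the outer face of an arm.
- bar_tip (a point): The tapered tip of the bar, on the axis, 155 mm from the shoulder.
- spoon: Wooden spoon, 230 mm long, lying on the table on the other side of the rack from the bar. Not to be moved. Origin on its underside.
- spatula: Blue hard-silicone spatula, 250 mm long, lying on the table. Not to be moved.
- rolling_pin: Short olive-wood rolling pin, 240 mm long, 45 mm thick, lying on the table. Not to be moved.
- canister: White ceramic canister with its screw lid closed, 104 mm across and 144 mm tall. Not to be moved. Origin under its centre.
- bowl: Stainless steel mixing bowl, 180 mm across and 85 mm tall. Not to be moved. Origin under its centre.
- stamp: Small turned wooden ravioli stamp, 60 mm across and 66 mm tall. Not to be moved. Origin under its centre.
Mind the look-alikes: they are no part of the job. What is shaped like the bar but turquoise is not meant.

How it is judged:
On the way, in this order (a step that is already met when the one before it is completed fails the run):
1. both arms stand upright against their stop, all three holes in line (value of joint each of left_arm, right_arm above 1.53 rad), for 0.2 s.
2. the bar runs through both arms and the post, its grip against an arm (all of step 1 and x of bar_tip in the frame of post_hole between -0.008 and 0.008 m and z of bar_tip in the frame of post_hole between -0.008 and 0.008 m and x of bar_shoulder in the frame of post_hole between -0.008 and 0.008 m and z of bar_shoulder in the frame of post_hole between -0.008 and 0.008 m and ((y of bar_shoulder in the frame of post_hole between -0.072 and -0.06 m and y of bar_tip in the frame of post_hole above 0.075 m) or (y of bar_shoulder in the frame of post_hole between 0.06 and 0.072 m and y of bar_tip in the frame of post_hole below -0.075 m))), for 0.2 s.
At the end, for the whole second after the job is handed in: Both arms stand upright (within 0.04 rad of the stop); the bar lies in all three holes, its shoulder and its tip both within 8 mm of the line of holes, tip out beyond the second arm, the flat grip's shoulder within 8 mm of the outer face of the arm it entered first; the bar is released and at rest (all of step 2 and linear speed of bar below 0.02 m/s and angular speed of bar below 1 rad/s); the robot touches nothing.
It fails at once if the spoon, spatula or rolling pin is shifted by more than 30 mm (distance of any of spoon, spatula, rolling_pin from where it was at the start of the episode above 0.03 m).
It fails at once if the canister, bowl or stamp is shifted by more than 30 mm (distance of any of canister, bowl, stamp from where it was at the start of the episode above 0.03 m).
It also fails if it takes over 72 s, if anything falls off the work surface, if the arm or the gripper's body presses on something with over 40 N, if the wrist force passes 120 N, or if a joint passes its speed limit or range.

ROBOT

A 7-joint arm with a two-finger parallel gripper is mounted at the origin on the work surface. World frame = base frame: x ahead of the robot, y to its left, z up, the work surface at z = 0. Lengths are in m, angles in rad, forces in N, time in s.
With the tool pointing down it reaches from about 0.425 to 0.8 m from the base axis. Payload 8.3 kg.
Tool frame: the origin (TCP) lies on the centre line of the jaws, within the pads' length; the fingertips stand 17 mm ahead of it and the grasp point (between the pads) lies 2 mm behind it; x points along the fingers, y is the direction in which the jaws open and shut, and the axes are right-handed (so a half turn about x gives the same grasp; the last joint's range is limited). The gripper opens to 85 mm and grips with 20 to 120 N. Pads are 22 mm wide; open, the fingers measure 114 mm over their backs; the gripper's body (76 mm by 85 mm) begins 54 mm behind the grasp point. The pads swing forward as they close: fully open they stand 13 mm farther back than shut.
Start: joints at [1.091, 0.383, 0.016, 1.37, -0.006, 1.388, -0.046], TCP at [0.253, -0.571, 0.248] pointing down, gripper open.
Joint ranges: [-2.95, 2.95], [-0.25, 2.06], [-1.52, 1.56], [0.18, 2.33], [-1.44, 4.58], [0.02, 2.06], [-3.01, 3.01]. Speed limits (rad/s): [2.39, 2.39, 3.01, 3.01, 3.14, 3.14, 3.14].

INTERFACE

Orientations are given as a rotation vector (axis times angle).
In Python, from station import robot, cams, job gives the robot as it stands.
- The arm moves only by the shell command python3 -m creep 'ROWS' [OPENING]. ROWS is JSON, a list that holds one entry, the list of rows, each a list of 6 numbers: the shift along the world's x, y, z scaled (see below), then the turn, a rotation vector about the world's x, y, z scaled (see below). In form: [[[dx, dy, dz, ax, ay, az], ...]]. A call has 1 to 12 rows; each row shifts and turns the pose as measured when the row begins; what a row does not reach is not made up. The controller multiplies each number of a shift by 4 cm and each number of a turn by 0.5 rad. A row lasts 1/10 s, in which the tool goes at most 50 mm and 8.59 degrees, less where a joint would pass 70% of its speed; a pose out of reach is approached as far as the arm can. A call with a number of a shift or a turn outside -1 to 1 is refused whole. A call with a gripper value outside its range is refused whole. OPENING is the closure, from -1 (fully open) to 1 (shut), set as the call begins (- or left out, the last holds). The fingers move at their own pace and stop on an object; the grip force is fixed at half the most. Time passes only in rows, so rows that do not move let the fingers close. It gives the time, the measured TCP pose, the force and the opening at its end, in the units of the state.
- robot.observe(): the state, without advancing time (a new reading comes with each control period).
- cams.read_camera(name): name is "scene" or "side" or "wrist"; returns the picture (480x640x3 uint8, red, green, blue); there is no depth.
- cams.camera_params(name): a dict with "camera_matrix" (3x3 intrinsics, pixels), "k1" (the pictures are not rectified: a ray, as slopes to the right and down, at radius r is drawn at 1 + k1 r^2 times it, then the intrinsics apply), "extrinsics" (4x4, takes a point from camera to world coordinates); the wrist camera has in their place "hand_eye" (4x4, takes a point from camera to tool coordinates, whose origin is the TCP and whose axes are the tool frame's). Camera axes: x right, y up, looking along -z (the intrinsics and any distortion apply to the point x, -y, -z); pixel columns grow to the right and rows downward; lengths in m; the calibration is good to about 2 mm. A picture is of the moment at which its call begins: read the wrist's pose just before it. camera_params takes no time and is no camera call.
- job.close_job(): hands the job in, once; it reports no verdict.
The state is a dict: "time_s": time; "joint_pos": joint angles; "qvel": joint speeds; "joint_torque": joint torques, N m; "tcp_pos": TCP position; "eef_rot": TCP orientation; "wrist_force": force on the tool from outside, world axes, zero at the start; "torque": the same for the moment, N m; "grip_width": opening from 0.0 (shut) to 1.0 (fully open).
Only numpy, scipy, OpenCV 4.12 (cv2) and the standard library are available. Lean on these libraries where they do the work, as an engineer would, in place of code of your own. Each camera call takes 0.05 s, during which the arm holds its last target. There are 200 camera calls.

## Working session

There is one attempt and no reset: what is moved stays moved. The work goes in short steps, Python scripts to look and compute and a shell command to move; the robot and the scene stay as the last step left them, time stands still between calls to the robot, and variables do not carry over. Pictures are saved under pics/ and viewed, about 8 in all and at most 12, crops included, and the job is handed in when it is done.

```bash
ls; mkdir -p pics; python3 - <<'E'
from station import robot,cams
import cv2,numpy as np
for n in("scene","side"):
    im=cams.read_camera(n); cv2.imwrite(f"pics/{n}0.png",im[:,:,::-1])
    p=cams.camera_params(n); print(n,np.round(p["camera_matrix"],1).tolist(),p["k1"],np.round(p["extrinsics"],3).tolist())
print(cams.camera_params("wrist"))
s=robot.observe();print(s)
E
```

```text
pics
scene [[503.5, 0.0, 325.0], [0.0, 503.5, 237.5], [0.0, 0.0, 1.0]] -0.08646994681962127 [[0.038, -0.735, 0.677, 1.614], [0.999, 0.036, -0.017, -0.117], [-0.012, 0.677, 0.736, 1.313], [0.0, 0.0, 0.0, 1.0]]
side [[535.0, 0.0, 317.3], [0.0, 535.0, 234.3], [0.0, 0.0, 1.0]] 0.008731394698022615 [[-0.909, 0.309, -0.279, 0.153], [-0.416, -0.689, 0.593, 0.754], [-0.009, 0.655, 0.755, 1.188], [0.0, 0.0, 0.0, 1.0]]
{'camera_matrix': array([[361.50540427,   0.        , 322.22860223],
       [  0.        , 361.50540427, 229.74054302],
       [  0.        ,   0.        ,   1.        ]]), 'k1': -0.06730884776355252, 'hand_eye': array([[-1.48221628e-04,  3.27136153e-01, -9.44977204e-01,
        -1.26041945e-01],
       [ 9.99999947e-01, -2.25399240e-04, -2.34881709e-04,
         4.87138498e-04],
       [-2.89835442e-04, -9.44977189e-01, -3.27136102e-01,
        -8.45099875e-02],
       [ 0.00000000e+00,  0.00000000e+00,  0.00000000e+00,
         1.00000000e+00]])}
{'time_s': 0.1, 'joint_pos': array([ 1.09108458,  0.38418421,  0.01636256,  1.37106316, -0.0062968 ,
        1.3882091 , -0.0465108 ]), 'qvel': array([-0.00013958, -0.00161845,  0.0002332 , -0.00236297, -0.00052216,
        0.00013229, -0.00217573]), 'joint_torque': array([ 4.19968230e-03, -6.29128075e+01,  8.48555267e-01, -3.72755170e+01,
        1.69322302e-02,  1.05209945e-02,  5.85255884e-05]), 'tcp_pos': array([ 0.25289408, -0.5710759 ,  0.24735358]), 'eef_rot': array([ 1.99190117,  0.42319591, -1.99271929]), 'wrist_force': array([ 1.00156657, -0.28076092,  0.21682287]), 'torque': array([0.02935565, 0.00398164, 0.01239587]), 'grip_width': 0.9982736090745163}
```

View pics/scene0.png

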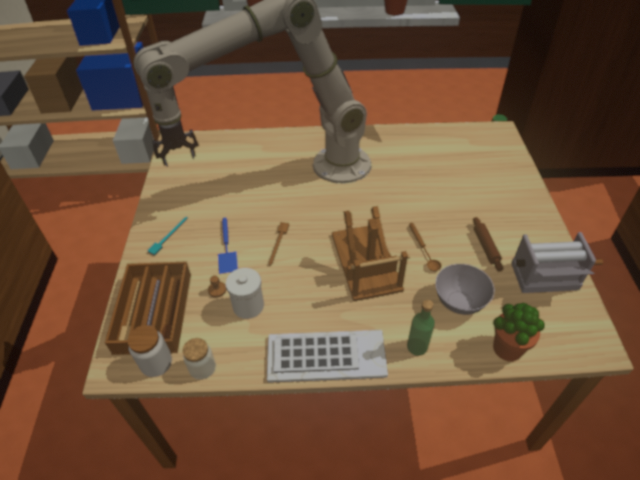

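View pics/side0.png

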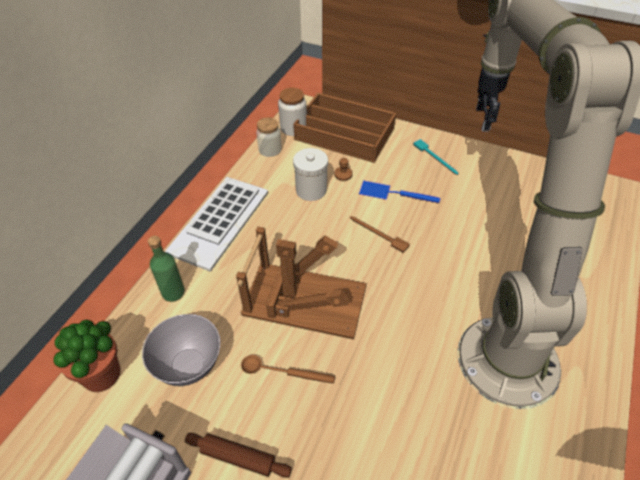

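Candidates: the wooden bar at scene (279,243), with its grip at the robot end (284,228). The turquoise bar-shaped item is at (168,236), the spoon at (425,248) and the spatula at (228,245). I choose the plain wood one. Next I'll take close crops of the rack and bar.

```bash
python3 - <<'E'
import cv2,numpy as np
a=cv2.imread("pics/scene0.png")[195:305,255:415]; b=cv2.imread("pics/side0.png")[205:340,230:420]
cv2.imwrite("pics/c1.png",cv2.resize(a,None,fx=5,fy=5,interpolation=cv2.INTER_CUBIC))
cv2.imwrite("pics/c2.png",cv2.resize(b,None,fx=4.2,fy=4.2,interpolation=cv2.INTER_CUBIC))
E
```

```text
(no output)
```

View pics/c1.png

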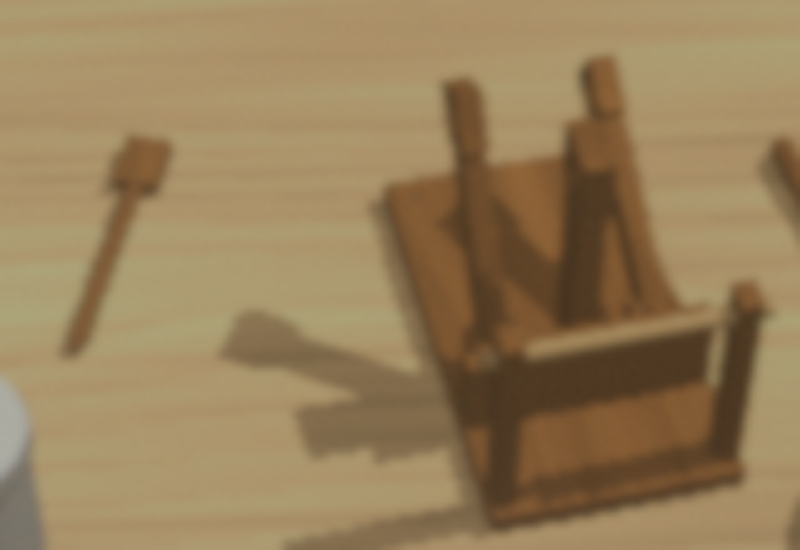

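View pics/c2.png

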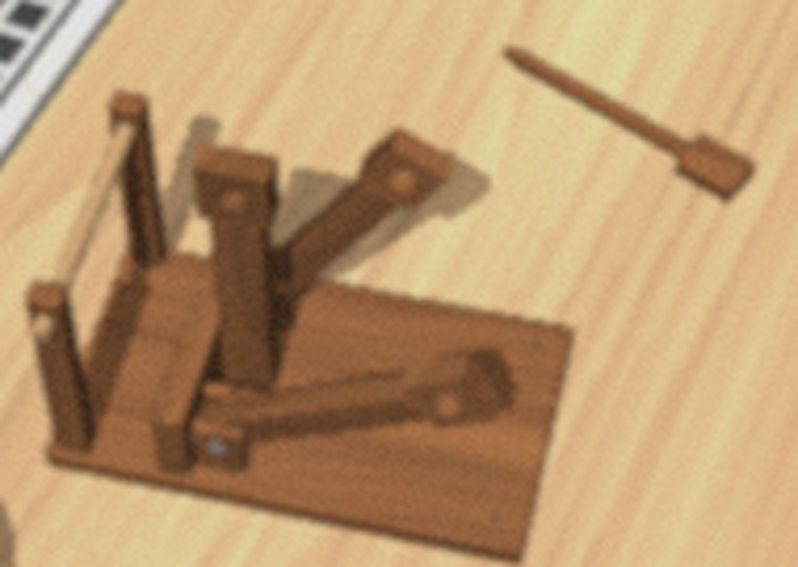

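```bash
cat > h.py <<'E'
import numpy as np, cv2
from scipy.optimize import least_squares
from scipy.spatial.transform import Rotation as R
from station import robot,cams
def proj(P,n,T=None):
    p=cams.camera_params(n); E=p["extrinsics"] if T is None else T@p["hand_eye"]; K=p["camera_matrix"]
    c=(np.atleast_2d(P)-E[:3,3])@E[:3,:3]; s=np.c_[c[:,0],-c[:,1]]/-c[:,2:3]
    s=s*(1+p["k1"]*(s**2).sum(1,keepdims=True)); return s*[K[0,0],K[1,1]]+[K[0,2],K[1,2]]
def tool(s): 
    T=np.eye(4);T[:3,:3]=R.from_rotvec(s["eef_rot"]).as_matrix();T[:3,3]=s["tcp_pos"];return T
def rack(P,q): # rack->world
    c,s_=np.cos(q[2]),np.sin(q[2]);P=np.atleast_2d(P);return np.c_[q[0]+c*P[:,0]-s_*P[:,1],q[1]+s_*P[:,0]+c*P[:,1],P[:,2]]
E
python3 - <<'E'
from h import *
S=lambda u,v:(255+u/5,195+v/5); D=lambda u,v:(230+u/4.2,205+v/4.2)
mm=1e-3
def arm(r,a,y,h=0): return [-r*np.cos(a)+h*np.sin(a),y,45*mm+r*np.sin(a)+h*np.cos(a)]
def obs(q):
    l,r=q[3],q[4]
    return [("side",[-.19,.085,.018],D(520,545)),("side",[-.19,-.085,.018],D(573,327)),("side",[.11,.085,.018],D(52,450)),("side",[0,.01,.205],D(232,203)),
    ("side",arm(.16,l,.064),D(447,405)),("side",arm(.16,r,-.046),D(402,182)),
    ("scene",[-.19,-.085,.018],S(388,187)),("scene",[.11,-.085,.018],S(492,520)),("scene",[.11,.085,.018],S(742,470)),("scene",[0,0,.227],S(595,145)),
    ("scene",arm(.18,r,-.055,.02),S(465,83)),("scene",arm(.18,l,.055,.02),S(600,62))]
def res(q): return np.concatenate([proj(rack(P,q),n)[0]-px for n,P,px in obs(q)])
f=least_squares(res,[.6,0,0,.3,.8],loss="soft_l1");q=f.x;print("rack",q.round(4));print(res(q).reshape(-1,2).round(1).tolist())
for n,p in(("grip end","")
 ,):pass
ob=[("scene",-.1,S(147,142)),("scene",.055-.11,S(134,190)),("scene",.1,S(70,353)),("side",-.1,D(741,184)),("side",-.055,D(690,152)),("side",.1,D(507,50))]
def rb(b): return np.concatenate([proj([b[0]+t*np.cos(b[2]),b[1]+t*np.sin(b[2]),.007],n)[0]-px for n,t,px in ob])
g=least_squares(rb,[.6,-.2,0],loss="soft_l1");b=g.x;print("bar",b.round(4),rb(b).reshape(-1,2).round(1).tolist())
gr=b[:2]-.0775*np.array([np.cos(b[2]),np.sin(b[2])]);print("grip",gr,"posthole",q[:2])
s=robot.observe();print(tool(s).round(3))
for n,a,y in(("L",q[3],.055),("R",q[4],-.055)):print(n,rack(arm(.16,a,y),q).round(4))
np.save("q.npy",q)
for p in((168,236),(228,245),(425,248),(217,285),(245,295)):pass
E
```

```text
rack [0.5653 0.0549 0.1852 0.5124 0.9885]
[[-0.0, 1.6], [-0.1, -0.7], [-3.0, -0.0], [-0.7, -1.2], [0.1, 0.2], [0.5, -0.2], [-1.3, -1.2], [-0.2, -0.3], [1.2, -0.4], [-0.9, -0.6], [0.4, 1.0], [0.1, -1.6]]
bar [ 0.4314 -0.2539 -0.2534] [[0.6, -0.4], [-0.1, -1.2], [0.2, -0.9], [0.2, -0.4], [-0.9, -0.3], [-0.4, -0.6]]
grip [ 0.35637375 -0.2344476 ] posthole [0.56531621 0.05493245]
[[-0.001  0.405 -0.914  0.253]
 [ 0.002 -0.914 -0.405 -0.571]
 [-1.    -0.002  0.     0.247]
 [ 0.     0.     0.     1.   ]]
L [[0.4181 0.0833 0.1234]]
R [[ 0.489  -0.0153  0.1786]]
```

```bash
python3 -m creep '[[[0.45,1,0.1,0,0,-0.06],[0.45,1,0.1,0,0,-0.06],[0.45,1,0.1,0,0,-0.06],[0.45,1,0.1,0,0,-0.06],[0.45,1,0.1,0,0,-0.06],[0.45,1,0.1,0,0,-0.06],[0.45,1,0.1,0,0,-0.06],[0.45,1,0.1,0,0,-0.06]]]' -0.2
```

```text
time_s: 0.9
tcp_pos: [0.3926, -0.2429, 0.2741]
eef_rot: [2.136, 0.175, -2.153]
wrist_force: [1.0, 0.1, -0.2]
grip_width: 0.6
```

```bash
python3 -m creep '[[[0.08,1,0,0,0,0],[0.08,1,0,0,0,0],[0.08,1,0,0,0,0],[0.08,1,0,0,0,0],[0.08,1,0,0,0,0],[0.08,1,0,0,0,0],[0.08,1,0,0,0,0],[0.08,1,0,0,0,0],[0,0,0,0,0,0]]]' -0.2
python3 - <<'E'
from h import *
q=np.load("q.npy");s=robot.observe();T=tool(s);print(T.round(3),s["tcp_pos"])
im=cams.read_camera("wrist")[:,:,::-1].copy()
A=lambda r,a,y:[-r*np.cos(a),y,.045+r*np.sin(a)]
for P in([0,0,.227],A(.18,q[3],.055),A(.16,q[3],.055),A(.18,q[4],-.055),[-.19,.085,.018],[-.19,-.085,.018],[-.022,.01,.227],[-.022,-.01,.227]):
    u=proj(rack(P,q),"wrist",T)[0];print(u.round(0));cv2.drawMarker(im,(int(u[0]),int(u[1])),(0,255,0),0,10,1)
cv2.imwrite("pics/w1.png",im)
E
```

```text
time_s: 1.8
tcp_pos: [0.4164, 0.0974, 0.2732]
eef_rot: [2.131, 0.185, -2.149]
wrist_force: [0.2, 0.2, 0.2]
grip_width: 0.6
[[-0.009  0.164 -0.986  0.416]
 [ 0.008 -0.986 -0.164  0.097]
 [-1.    -0.009  0.008  0.273]
 [ 0.     0.     0.     1.   ]] [0.41637048 0.0973767  0.27316566]
[481. -30.]
[342. 241.]
[341. 216.]
[534. 184.]
[311. 232.]
[462. 229.]
[454.  26.]
[499.  27.]
```

View pics/w1.png

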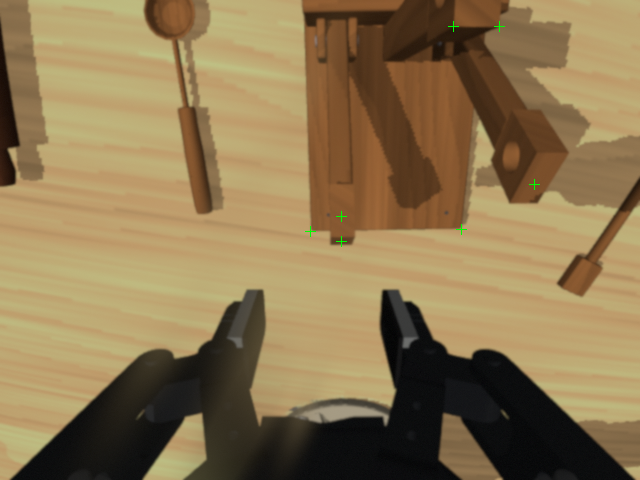

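The wrist view shows the left arm's end at (342,241), right where the fit predicts it. The board corners and post head agree too. Next I grip the left head.

```bash
python3 -m creep '[[[0.05,-0.35,-0.1,0,0,0.04],[0,0,-0.9,0,0,0],[0,0,-0.9,0,0,0],[0,0,-0.9,0,0,0],[0,0,-0.9,0,0,0],[0,0,0,0,0,0]]]' -0.2; python3 -m creep '[[[0,0,0,0,0,0],[0,0,0,0,0,0],[0,0,0,0,0,0],[0,0,0,0,0,0],[0,0,0,0,0,0]]]' 1
python3 - <<'E'
from h import *
q=np.load("q.npy");s=robot.observe();c,n=np.cos(q[2]),np.sin(q[2])
a0=q[3];P=s["tcp_pos"];print(P)
u=lambda a:np.array([c*-.16*np.cos(a),n*-.16*np.cos(a),.16*np.sin(a)])
A=np.linspace(a0,1.571,9)
for i in range(8): print((u(A[i+1])-u(A[i])).round(4)/.04)
E
```

```text
time_s: 2.45
tcp_pos: [0.4182, 0.0723, 0.1203]
eef_rot: [2.123, 0.191, -2.141]
wrist_force: [-1.6, 0.5, 0.4]
grip_width: 0.597
time_s: 2.95
tcp_pos: [0.4189, 0.0844, 0.1272]
eef_rot: [2.127, 0.219, -2.135]
wrist_force: [2.3, 1.5, -5.9]
grip_width: 0.205
[0.41885013 0.08440939 0.12719148]
[0.285  0.0525 0.4425]
[0.34   0.0625 0.4   ]
[0.3875 0.0725 0.3525]
[0.43   0.08   0.2975]
[0.465  0.0875 0.235 ]
[0.4925 0.0925 0.1725]
[0.51  0.095 0.105]
[0.5175 0.0975 0.035 ]
```

```bash
python3 -m creep '[[[0.28,0.05,0.44,0,0,0],[0.34,0.06,0.4,0,0,0],[0.39,0.07,0.35,0,0,0],[0.43,0.08,0.3,0,0,0]]]' 1
```

```text
time_s: 3.35
tcp_pos: [0.4781, 0.0954, 0.19]
eef_rot: [2.13, 0.223, -2.131]
wrist_force: [9.8, 7.6, -29.4]
grip_width: 0.202
```

```bash
python3 -m creep '[[[0.47,0.085,0.14,0,0,0],[0.49,0.09,0.1,0,0,0],[0.5,0.095,0.05,0,0,0],[0.48,0.09,0,0,0,0],[0.1,0,0,0,0,0]]]' 1
```

```text
time_s: 3.85
tcp_pos: [0.5577, 0.1102, 0.2086]
eef_rot: [2.117, 0.223, -2.142]
wrist_force: [-5.9, 4.9, -9.7]
grip_width: 0.203
```

```bash
python3 -m creep '[[[0.15,0.03,0,0,0,0],[0.15,0.03,0,0,0,0]]]' 1; python3 - <<'E'
from h import *
q=np.load("q.npy");im=cams.read_camera("wrist");cv2.imwrite("pics/w2.png",im[:,:,::-1]);im=cams.read_camera("side")[180:340,220:400,::-1];cv2.imwrite("pics/s2.png",cv2.resize(im,None,fx=4,fy=3.7,interpolation=2))
E
```

```text
time_s: 4.05
tcp_pos: [0.5591, 0.1107, 0.2084]
eef_rot: [2.085, 0.22, -2.167]
wrist_force: [-36.1, -5.6, 14.6]
grip_width: 0.203
```

View pics/s2.png

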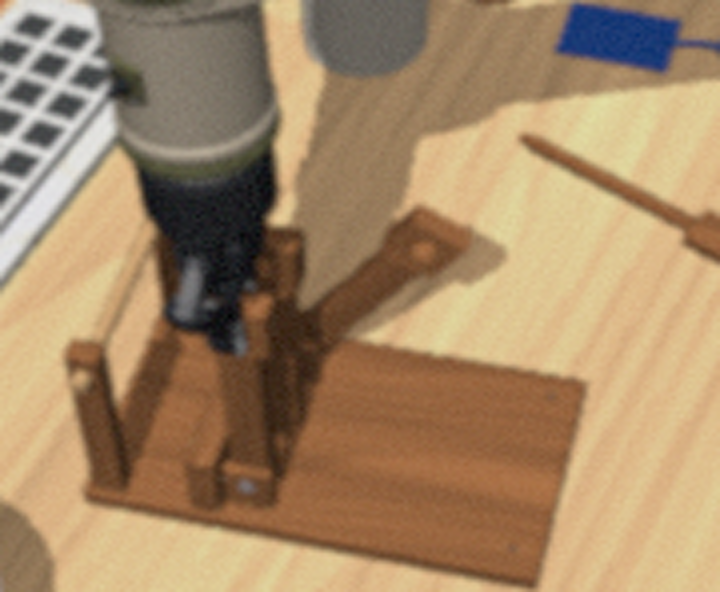

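```bash
python3 -m creep '[[[0,0,0,0,0,0],[0,0,0,0,0,0],[0,0,0,0,0,0],[0,0,0.5,0,0,0],[0,0,1,0,0,0],[0,0,0.6,0,0,0],[0,0,0,0,0,0]]]' 0.2
python3 - <<'E'
from h import *
T=tool(robot.observe());print(T.round(3)); 
print(R.from_matrix(np.c_[[0,0,-1],[.184,-.983,0],[-.983,-.184,0]]@T[:3,:3].T).as_rotvec()/.5)
E
```

```text
time_s: 4.85
tcp_pos: [0.5601, 0.1072, 0.3024]
eef_rot: [2.094, 0.215, -2.163]
wrist_force: [0.1, 0.5, -0.1]
grip_width: 0.399
[[-0.034  0.186 -0.982  0.56 ]
 [ 0.01  -0.982 -0.187  0.107]
 [-0.999 -0.016  0.031  0.302]
 [ 0.     0.     0.     1.   ]]
[-0.02054212 -0.06712919 -0.00528753]
```

```bash
python3 -m creep '[[[-0.45,-0.75,0,-0.02,-0.06,0],[-0.45,-0.75,0,0,0,0],[-0.45,-0.75,0,0,0,0],[-0.45,-0.75,0,0,0,0],[0,0,0,0,0,0]]]' -0.1
python3 - <<'E'
from h import *
q=np.load("q.npy");s=robot.observe();T=tool(s);print(np.array([.489,-.0153,.1766])-s["tcp_pos"])
im=cams.read_camera("wrist")[:,:,::-1].copy()
A=lambda r,a,y:[-r*np.cos(a),y,.045+r*np.sin(a)]
for P in(A(.18,q[4],-.055),A(.16,q[4],-.046),A(.16,1.5708,.046),[0,.01,.227],[0,0.01,.205]):
    u=proj(rack(P,q),"wrist",T)[0];print(u.round(0));cv2.drawMarker(im,(int(u[0]),int(u[1])),(0,255,0),0,10,1)
cv2.imwrite("pics/w3.png",im)
E
```

```text
time_s: 5.35
tcp_pos: [0.4869, -0.0167, 0.3026]
eef_rot: [2.126, 0.202, -2.122]
wrist_force: [-0.4, -0.7, -0.2]
grip_width: 0.545
[ 0.00210608  0.00136907 -0.12598631]
[320. 247.]
[308. 225.]
[151.  98.]
[198.  96.]
[210.  97.]
```

View pics/w3.png

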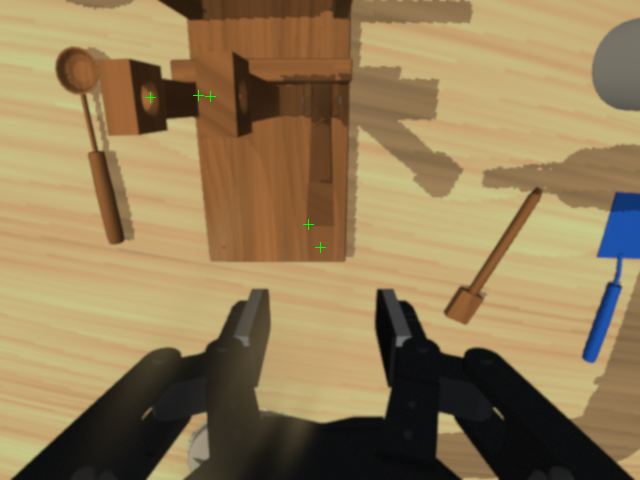

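```bash
python3 - <<'E'
from h import *
q=np.load("q.npy");T=tool(robot.observe())
A=lambda r,a,y,h:[-r*np.cos(a)+h*np.sin(a),y,.045+r*np.sin(a)+h*np.cos(a)]
for a in(0,.3,.5,.7,.9,1,1.1,1.2):
    print(a,*[proj(rack(A(r,a,y,h),q),"wrist",T)[0].round(0) for r,h,y in((.18,-.02,-.055),(.18,.02,-.064),(.18,.02,-.046),(.14,.02,-.055),(.14,.013,-.055))])
im=cams.read_camera("side")[180:340,220:420,::-1];cv2.imwrite("pics/s3.png",cv2.resize(im,None,fx=4,fy=3.7,interpolation=2))
E
```

```text
0 [323. 258.] [331. 273.] [315. 273.] [323. 239.] [323. 237.]
0.3 [323. 277.] [332. 283.] [314. 283.] [323. 242.] [323. 241.]
0.5 [323. 283.] [333. 282.] [313. 282.] [323. 236.] [323. 237.]
0.7 [323. 282.] [335. 271.] [311. 271.] [323. 223.] [323. 226.]
0.9 [323. 272.] [337. 247.] [310. 247.] [324. 200.] [324. 206.]
1 [323. 263.] [337. 229.] [310. 229.] [324. 186.] [324. 192.]
1.1 [323. 250.] [338. 207.] [309. 207.] [324. 168.] [324. 177.]
1.2 [324. 233.] [339. 182.] [309. 181.] [324. 149.] [324. 158.]
```

View pics/s3.png

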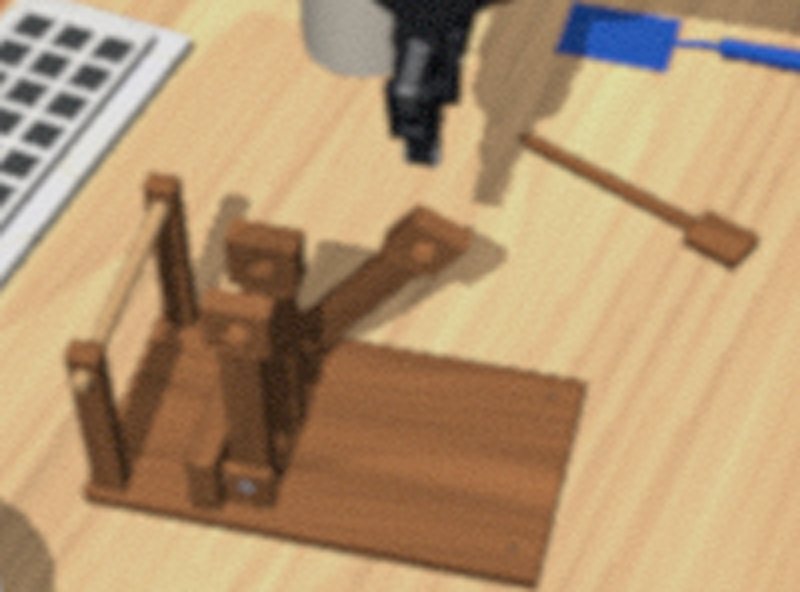

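The left arm stands upright and the right arm is still at about 1.0 rad, which matches the end-face row of 225–229. I descend and grip the right head.

```bash
python3 -m creep '[[[0.05,0.03,-0.8,0,0,0],[0,0,-0.8,0,0,0],[0,0,-0.8,0,0,0],[0,0,-0.75,0,0,0],[0,0,0,0,0,0]]]' -0.1; python3 -m creep '[[[0,0,0,0,0,0],[0,0,0,0,0,0],[0,0,0,0,0,0],[0,0,0,0,0,0],[0,0,0,0,0,0]]]' 1
python3 - <<'E'
from h import *
q=np.load("q.npy");c,n=np.cos(q[2]),np.sin(q[2]);u=lambda a:np.array([c*-.16*np.cos(a),n*-.16*np.cos(a),.16*np.sin(a)])
A=np.linspace(q[4],1.571,6)
for i in range(5): print((u(A[i+1])-u(A[i])).round(4)/.04)
print(rack([0,-.055,.205],q),robot.observe()["tcp_pos"])
E
```

```text
time_s: 5.95
tcp_pos: [0.4933, -0.0047, 0.1742]
eef_rot: [2.13, 0.22, -2.108]
wrist_force: [-0.5, -1.3, -0.3]
grip_width: 0.551
time_s: 6.45
tcp_pos: [0.4966, -0.0129, 0.1769]
eef_rot: [2.132, 0.203, -2.107]
wrist_force: [3.5, -2.5, -12.8]
grip_width: 0.201
[0.3975 0.075  0.2325]
[0.42   0.0775 0.185 ]
[0.4375 0.0825 0.1325]
[0.45  0.085 0.08 ]
[0.4575 0.085  0.0275]
[[0.57544325 0.00087283 0.205     ]] [ 0.49656771 -0.01285811  0.17690562]
```

```bash
python3 -m creep '[[[0.4,0.075,0.22,0,0,0],[0.42,0.08,0.18,0,0,0],[0.44,0.08,0.13,0,0,0],[0.45,0.085,0.06,0,0,0],[0.35,0.06,0,0,0,0],[0.15,0.03,0,0,0,0]]]' 1
```

```text
time_s: 7.05
tcp_pos: [0.5807, 0.0029, 0.2004]
eef_rot: [2.112, 0.199, -2.127]
wrist_force: [-4.7, -3.2, -6.3]
grip_width: 0.202
```

```bash
python3 -m creep '[[[0.15,0.03,0,0,0,0],[0.15,0.03,0,0,0,0]]]' 1; python3 -m creep '[[[0,0,0,0,0,0],[0,0,0,0,0,0],[0,0,0,0,0,0],[0,0,0.5,0,0,0],[0,0,1,0,0,0],[0,0,0.6,0,0,0],[0,0,0,0,0,0]]]' 0.2
python3 - <<'E'
from h import *
T=tool(robot.observe());print(T.round(3)); im=cams.read_camera("side")[180:340,220:420,::-1];a=cv2.resize(im,(600,480),interpolation=2);cv2.imwrite("pics/s4.png",a)
# down, tool y across bar
b=-.2534
for sg in(1,-1):
    y=sg*np.array([-np.sin(b),np.cos(b),0]);x=np.array([0,0,-1.]);G=np.c_[x,y,np.cross(x,y)];print(sg,R.from_matrix(G@T[:3,:3].T).as_rotvec()/.5)
E
```

```text
time_s: 7.25
tcp_pos: [0.5825, 0.0031, 0.2001]
eef_rot: [2.084, 0.193, -2.153]
wrist_force: [-38.5, -5.2, 13.1]
grip_width: 0.203
time_s: 7.95
tcp_pos: [0.5855, 0.0056, 0.2944]
eef_rot: [2.098, 0.196, -2.136]
wrist_force: [-0.2, 0.1, 0.2]
grip_width: 0.402
[[-0.017  0.191 -0.981  0.586]
 [-0.009 -0.982 -0.191  0.006]
 [-1.     0.006  0.018  0.294]
 [ 0.     0.     0.     1.   ]]
1 [0.05158059 0.01484537 5.39122008]
-1 [ 0.01083105 -0.03763276 -0.89171258]
```

View pics/s4.png

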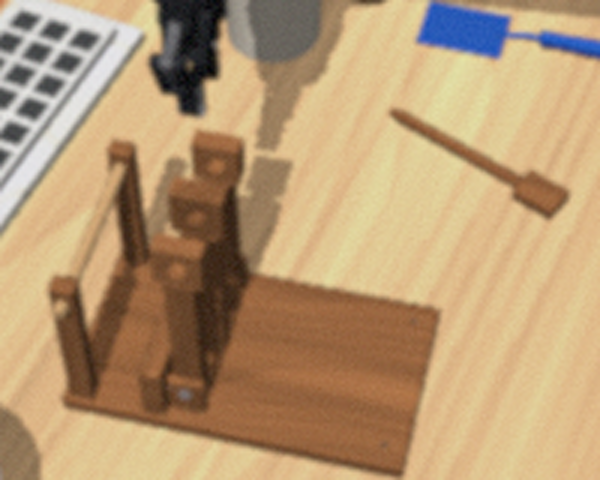

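Both arms stand upright: heads at (180,265) and (215,155) in this crop, in line with the post's at (197,215). Now I move above the bar's grip.

```bash
python3 -m creep '[[[-0.95,-1,-0.2,0.01,-0.04,-0.15],[-0.95,-1,-0.3,0,0,-0.15],[-0.95,-1,-0.5,0,0,-0.15],[-0.95,-1,-0.5,0,0,-0.15],[-0.95,-1,-0.6,0,0,-0.15],[-0.9,-0.9,-0.6,0,0,-0.15],[0,0,0,0,0,0]]]' -0.4
python3 - <<'E'
from h import *
s=robot.observe();T=tool(s);print(T.round(3),s["joint_pos"].round(2))
im=cams.read_camera("wrist")[:,:,::-1].copy()
b=[.4314,-.2539,-.2534]
for t in(-.1,-.055,.1):
    u=proj([b[0]+t*np.cos(b[2]),b[1]+t*np.sin(b[2]),.007],"wrist",T)[0];print(u.round(0));cv2.drawMarker(im,(int(u[0]),int(u[1])),(0,255,0),0,10,1)
cv2.imwrite("pics/w5.png",im)
x=np.array([0,0,-1.]);y=np.array([np.sin(b[2]),-np.cos(b[2]),0]);G=np.c_[x,y,np.cross(x,y)];print(R.from_matrix(G@T[:3,:3].T).as_rotvec()/.5)
print((np.array([.3564,-.2344,.02])-s["tcp_pos"])/.04)
E
```

```text
time_s: 8.7
tcp_pos: [0.3789, -0.2026, 0.191]
eef_rot: [-2.078, 0.283, 2.073]
wrist_force: [0.0, 1.0, 0.5]
grip_width: 0.7
[[ 0.003 -0.269 -0.963  0.379]
 [ 0.001 -0.963  0.269 -0.203]
 [-1.    -0.001 -0.002  0.191]
 [ 0.     0.     0.     1.   ]] [ 0.74  0.01 -0.32  1.94  0.    1.18 -1.43]
[362. 244.]
[363. 196.]
[366.  -1.]
[-0.00128211  0.00512599  0.03740673]
[-0.56268355 -0.7958968  -4.27386457]
```

View pics/w5.png

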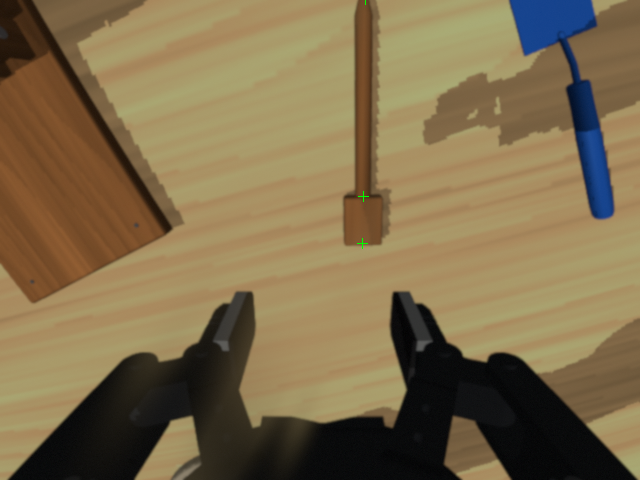

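```bash
python3 -m creep '[[[-0.53,-0.8,-0.4,0,0,0.04],[0,0,-0.8,0,0,0],[0,0,-0.8,0,0,0],[0,0,-0.8,0,0,0],[0,0,-0.8,0,0,0],[0,0,0,0,0,0]]]' -0.4
python3 - <<'E'
from h import *
s=robot.observe();print((np.array([.3574,-.2347,.02])-s["tcp_pos"])/.04);b=-.2534
x=np.array([0,0,-1.]);y=np.array([np.sin(b),-np.cos(b),0]);G=np.c_[x,y,np.cross(x,y)];print(R.from_matrix(G@tool(s)[:3,:3].T).as_rotvec()/.5,s["joint_pos"].round(2))
E
```

```text
time_s: 9.35
tcp_pos: [0.3665, -0.2306, 0.0461]
eef_rot: [-2.115, 0.249, 2.08]
wrist_force: [-0.8, -0.3, 0.4]
grip_width: 0.701
[-0.22830273 -0.10300958 -0.65310685]
[ 0.00634355  0.03262172 -0.03706865] [ 0.76  0.2  -0.29  2.11  0.07  0.82 -1.38]
```

```bash
python3 -m creep '[[[-0.23,-0.1,-0.2,0.01,0.03,-0.04],[0,0,-0.4,0,0,0],[0,0,0,0,0,0]]]' -0.4
python3 - <<'E'
from h import *
s=robot.observe();print((np.array([.3574,-.2347,.02])-s["tcp_pos"])/.04);b=-.2534
x=np.array([0,0,-1.]);y=np.array([np.sin(b),-np.cos(b),0]);G=np.c_[x,y,np.cross(x,y)];print(R.from_matrix(G@tool(s)[:3,:3].T).as_rotvec()/.5,s["joint_pos"].round(2))
E
```

```text
time_s: 9.65
tcp_pos: [0.3598, -0.2348, 0.0242]
eef_rot: [-2.089, 0.265, 2.083]
wrist_force: [-0.2, 1.1, 0.2]
grip_width: 0.698
[-0.05885454  0.00297604 -0.10580761]
[-0.00164853  0.006501    0.00030379] [ 0.76  0.25 -0.28  2.12  0.09  0.78 -1.4 ]
```

Close enough. One last 4 mm down, then grip.

```bash
python3 -m creep '[[[-0.05,0,-0.12,0,0,0],[0,0,0,0,0,0]]]' -0.4; python3 -m creep '[[[0,0,0,0,0,0],[0,0,0,0,0,0],[0,0,0,0,0,0],[0,0,0,0,0,0]]]' 1; python3 -m creep '[[[0,0,0.4,0,0,0],[0,0,1,0,0,0],[0,0,1,0,0,0],[0,0,1,0,0,0],[0,0,1,0,0,0],[0,0,1,0,0,0],[0,0,0,0,0,0]]]' 1
python3 - <<'E'
from h import *
s=robot.observe();T=tool(s);print(T.round(3),s["joint_pos"].round(2)); q=np.load("q.npy")
x=np.array([0,0,-1.]);y=np.array([np.cos(q[2]),np.sin(q[2]),0]);G=np.c_[x,y,np.cross(x,y)];print(R.from_matrix(G@T[:3,:3].T).as_rotvec()/.5)
print((rack([0,-.275,.25],q)[0]-s["tcp_pos"])/.04, rack([0,-.275,.218],q))
# canister check
print(proj([[.66,-.3,.144],[.62,-.3,.144]],"scene"))
E
```

```text
time_s: 9.85
tcp_pos: [0.3589, -0.2358, 0.0214]
eef_rot: [-2.092, 0.267, 2.08]
wrist_force: [-0.4, -0.5, 0.4]
grip_width: 0.701
time_s: 10.25
tcp_pos: [0.3602, -0.2368, 0.0239]
eef_rot: [-2.096, 0.269, 2.078]
wrist_force: [-0.1, -0.0, 0.1]
grip_width: 0.374
time_s: 10.95
tcp_pos: [0.3569, -0.2341, 0.2475]
eef_rot: [-2.092, 0.265, 2.081]
wrist_force: [0.3, -0.0, 0.1]
grip_width: 0.375
[[ 0.005 -0.251 -0.968  0.357]
 [-0.    -0.968  0.251 -0.234]
 [-1.    -0.001 -0.005  0.247]
 [ 0.     0.     0.     1.   ]] [ 0.8  -0.04 -0.28  1.86 -0.01  1.31 -1.3 ]
[-0.00968552  0.00735361  4.01864629]
[6.4774202  0.46893436 0.06336815] [[ 0.61595138 -0.21536568  0.218     ]]
[[256.31161472 269.74722338]
 [257.00916806 259.5216659 ]]
```

```bash
python3 -m creep '[[[0.46,0.03,0.1,0,0,0.287],[0.46,0.03,0.1,0,0,0.287],[0.46,0.03,0.1,0,0,0.287],[0.46,0.03,0.1,0,0,0.287],[0.46,0.03,0.1,0,0,0.287],[0.46,0.03,0.1,0,0,0.287],[0.46,0.03,0.1,0,0,0.287]]]' 1;  python3 -m creep '[[[0.46,0.03,0,0,0,0.287],[0.46,0.03,0,0,0,0.287],[0.46,0.03,0,0,0,0.287],[0.46,0.03,0,0,0,0.287],[0.46,0.03,0,0,0,0.287],[0.46,0.03,0,0,0,0.287],[0.46,0.03,0,0,0,0.287],[0,0,0,0,0,0]]]' 1
cat > chk.py <<'E'
from h import *
s=robot.observe();T=tool(s);q=np.load("q.npy")
Rk=np.array([[np.cos(q[2]),-np.sin(q[2]),0],[np.sin(q[2]),np.cos(q[2]),0],[0,0,1]])
print("tcp in rack mm",(Rk.T@(T[:3,3]-[q[0],q[1],0])*1e3).round(1),s["tcp_pos"].round(4),"F",s["wrist_force"].round(1),s["grip_width"])
x=np.array([0,0,-1.]);y=Rk[:,0];G=np.c_[x,y,np.cross(x,y)];print("turn",(R.from_matrix(G@T[:3,:3].T).as_rotvec()/.5).round(3))
E
python3 chk.py
```

```text
time_s: 11.65
tcp_pos: [0.487, -0.2259, 0.2738]
eef_rot: [1.765, 0.731, -1.759]
wrist_force: [-0.2, 0.7, -0.2]
grip_width: 0.377
time_s: 12.45
tcp_pos: [0.621, -0.2155, 0.2651]
eef_rot: [1.011, 1.337, -1.014]
wrist_force: [-0.5, 1.5, 0.2]
grip_width: 0.371
tcp in rack mm [   4.9 -276.1  265.1] [ 0.621  -0.2155  0.2651] F [-0.5  1.5  0.2] 0.3713664301189982
turn [-0.014 -0.023 -0.162]
```

```bash
python3 -m creep '[[[-0.12,-0.02,-0.3,-0.01,-0.02,-0.16],[0,0,-0.7,0,0,0],[0,0,0,0,0,0]]]' 1;  python3 chk.py
python3 - <<'E'
from h import *
q=np.load("q.npy");s=robot.observe();T=tool(s)
w=cams.read_camera("wrist")[:,:,::-1].copy();sd=cams.read_camera("side")[:,:,::-1].copy();sc=cams.read_camera("scene")[:,:,::-1].copy()
for n,i in(("w",w),("sd",sd),("sc",sc)):cv2.imwrite(f"pics/{n}6.png",i)
tipT=T@np.array([.017,0,-.1775,1])
for P in(rack([0,-.064,.205],q)[0],rack([0,-.01,.205],q)[0],tipT[:3]):
  print([proj(P,n,T if n=="wrist" else None)[0].round(1).tolist() for n in("wrist","side","scene")])
can=np.zeros((600,800,3),np.uint8)
can[:300,:400]=cv2.resize(w,(400,300)); 
u=proj(tipT[:3],"wrist",T)[0].astype(int);a=w[max(0,u[1]-50):u[1]+50,max(0,u[0]-65):u[0]+65];print("w org",max(0,u[0]-65),max(0,u[1]-50),a.shape);can[:300,400:]=cv2.resize(a,(400,300),interpolation=2)
for k,(n,i) in enumerate((("side",sd),("scene",sc))):
  u=proj(tipT[:3],n)[0].astype(int);a=i[u[1]-45:u[1]+45,u[0]-60:u[0]+60];print(n,u-[60,45]);can[300:,k*400:k*400+400]=cv2.resize(a,(400,300),interpolation=2)
cv2.imwrite("pics/m6.png",can)
E
```

```text
time_s: 12.75
tcp_pos: [0.6152, -0.2159, 0.2216]
eef_rot: [1.079, 1.293, -1.078]
wrist_force: [-0.3, -0.9, -1.4]
grip_width: 0.376
tcp in rack mm [  -0.8 -275.4  221.6] [ 0.6152 -0.2159  0.2216] F [-0.3 -0.9 -1.4] 0.375659429972477
turn [-0.008 -0.007  0.016]
[[319.6, -276.7], [293.0, 229.3], [352.3, 232.0]]
[[319.5, -235.6], [286.9, 245.8], [369.5, 229.0]]
[[321.9, -185.0], [296.5, 219.3], [341.5, 234.0]]
w org 256 0 (346, 130, 3)
side [236 174]
scene [281 189]
```

View pics/m6.png

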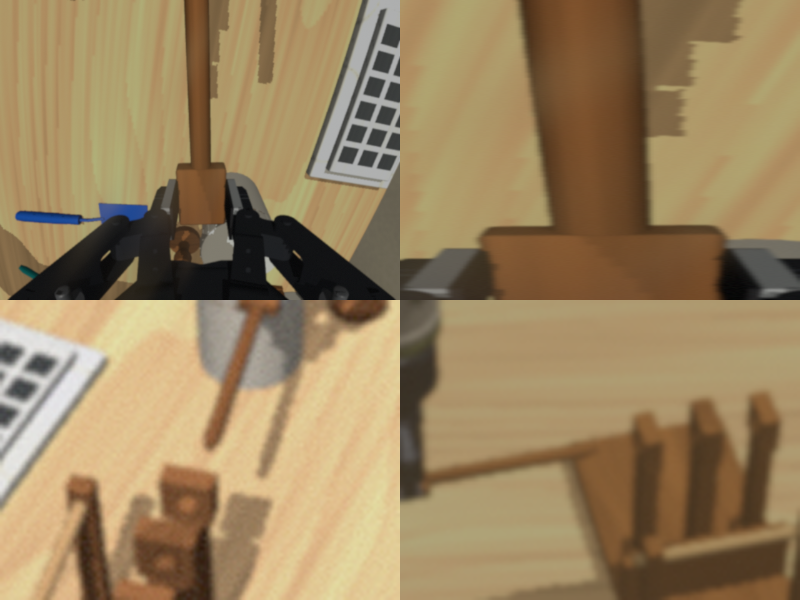

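```bash
python3 - <<'E'
from h import *
sd=cv2.imread("pics/sd6.png");w=cv2.imread("pics/w6.png");sc=cv2.imread("pics/sc6.png")
m=lambda i:(lambda h:(h[...,1]>115)&(h[...,2]<175)&(h[...,2]>40))(cv2.cvtColor(cv2.GaussianBlur(i,(3,3),0),cv2.COLOR_BGR2HSV))
M=m(sd)
print("side",[(r,*(lambda c:(c.min()+285,c.max()+285,len(c)) if len(c) else ())(np.where(M[r,285:325])[0])) for r in range(178,224,2)])
M=m(sc)
print("scene",[(c,*(lambda r:(r.min()+222,r.max()+222,len(r)) if len(r) else ())(np.where(M[222:250,c])[0])) for c in range(290,352,3)])
M=m(w)
print("wrist",[(r,*(lambda c:(c.min()+280,c.max()+280,len(c)) if len(c) else ())(np.where(M[r,280:345])[0])) for r in range(0,270,20)])
h=cv2.cvtColor(sd,cv2.COLOR_BGR2HSV);print(h[190,300:322].tolist());print(cv2.cvtColor(sc,cv2.COLOR_BGR2HSV)[225:250,320].tolist())
E
```

```text
side [(178, np.int64(311), np.int64(314), 4), (180, np.int64(310), np.int64(312), 3), (182, np.int64(310), np.int64(311), 2), (184, np.int64(309), np.int64(311), 3), (186, np.int64(308), np.int64(310), 3), (188, np.int64(307), np.int64(309), 3), (190, np.int64(307), np.int64(309), 3), (192, np.int64(306), np.int64(308), 3), (194, np.int64(305), np.int64(307), 3), (196, np.int64(305), np.int64(307), 3), (198, np.int64(304), np.int64(306), 3), (200, np.int64(302), np.int64(306), 5), (202, np.int64(302), np.int64(305), 4), (204, np.int64(301), np.int64(305), 5), (206, np.int64(301), np.int64(304), 4), (208, np.int64(300), np.int64(303), 4), (210, np.int64(299), np.int64(303), 5), (212, np.int64(298), np.int64(302), 5), (214, np.int64(298), np.int64(301), 4), (216, np.int64(297), np.int64(300), 4), (218,), (220,), (222,)]
scene [(290, np.int64(240), np.int64(244), 5), (293, np.int64(240), np.int64(243), 4), (296, np.int64(239), np.int64(242), 4), (299, np.int64(238), np.int64(241), 4), (302, np.int64(238), np.int64(241), 4), (305, np.int64(237), np.int64(240), 4), (308, np.int64(237), np
[... 1173 characters left out ...]
 [20, 28, 163], [19, 26, 164], [16, 34, 165], [21, 32, 161], [14, 59, 151], [13, 109, 145], [12, 152, 144], [13, 156, 141], [12, 144, 129], [9, 71, 133], [18, 34, 150], [20, 28, 163], [21, 25, 173], [17, 25, 166], [15, 29, 160], [18, 28, 164], [18, 30, 155], [20, 29, 158], [19, 29, 152], [20, 27, 140], [19, 29, 123]]
[[19, 97, 174], [19, 94, 174], [19, 95, 174], [19, 98, 172], [18, 99, 172], [18, 96, 173], [19, 94, 174], [19, 96, 172], [18, 104, 164], [17, 118, 149], [15, 139, 136], [15, 151, 127], [15, 144, 117], [17, 118, 125], [20, 98, 153], [21, 91, 169], [21, 89, 174], [20, 91, 174], [19, 94, 174], [19, 95, 174], [20, 93, 175], [20, 92, 175], [20, 91, 174], [21, 89, 174], [21, 88, 174]]
```

```bash
cat > fit.py <<'E'
from h import *
def fit(sidep,scenep,wristp,tip=None):
    s=robot.observe();T=tool(s);q=np.load("q.npy")
    def line(p): # rack frame: axis at y=-.064-? : shoulder pos (x,y,z) and slopes
        return lambda t: rack(np.c_[p[0]+p[3]*t,p[1]+t,p[2]+p[4]*t],q)
    t=np.linspace(0.0,.155,32)
    def res(p):
        L=line(p);o=[]
        for n,pts in(("side",sidep),("scene",scenep),("wrist",wristp)):
            if not len(pts):continue
            u=proj(L(t if n!="wrist" else np.linspace(0,.08,20)),n,T)
            for c in pts:
                d=u-c;i=np.argmin((d**2).sum(1));i=min(max(i,1),len(u)-2);e=u[i+1]-u[i-1]
                o.append(((e[0]*d[i,1]-e[1]*d[i,0])/np.linalg.norm(e))*(.4 if n=="wrist" else 1))
        if tip is not None:o+=list(proj(L(np.array([.155])),"side")[0]-tip)
        tp=np.linalg.solve(np.array([[np.cos(q[2]),-np.sin(q[2]),0],[np.sin(q[2]),np.cos(q[2]),0],[0,0,1]]),T[:3,3]-[q[0],q[1],0])
        o+=[(p[2]-(tp[2]-.017+.0))/.004,(p[0]-tp[0])/.004,(p[1]-tp[1]-.0225)/.004]
        return o
    f=least_squares(res,[0,-.25,.2,0,0],loss="soft_l1");p=f.x
    print("shoulder rack mm",(p[:3]*1e3).round(1),"slopes",p[3:].round(4),"tip x,z",((p[0]+.155*p[3])*1e3).round(1),((p[2]+.155*p[4])*1e3).round(1));print(np.round(res(p),1))
if __name__=="__main__":
    side=[(312.5,178),(310.7,181),(309,186),(308,189),(307,192),(306,195),(305,198),(303.7,202),(302.6,206),(301.3,209),(300,213),(299,216)]
    scene=[(290,242),(296,240.5),(302,239.5),(308,238.5),(314,237.2),(320,236),(326,235.2)]
    fit(side,scene,[(314.8,10),(316.5,60),(318.5,180),(319.5,200),(320,220),(320.5,240)],(298.5,217.3))
E
python3 fit.py
```

```text
Traceback (most recent call last):
  File "fit.py", line 24, in <module>
    fit(side,scene,[(314.8,10),(316.5,60),(318.5,180),(319.5,200),(320,220),(320.5,240)],(298.5,217.3))
    ~~~^^^^^^^^^^^^^^^^^^^^^^^^^^^^^^^^^^^^^^^^^^^^^^^^^^^^^^^^^^^^^^^^^^^^^^^^^^^^^^^^^^^^^^^^^^^^^^^^
  File "fit.py", line 19, in fit
    f=least_squares(res,[0,-.25,.2,0,0],loss="soft_l1");p=f.x
  File "fit.py", line 11, in res
    u=proj(L(t if n!="wrist" else np.linspace(0,.08,20)),n,T)
  File "h.py", line 6, in proj
    p=cams.camera_params(n); E=p["extrinsics"] if T is None else T@p["hand_eye"]; K=p["camera_matrix"]
                                                                   ~^^^^^^^^^^^^
KeyError: 'hand_eye'
```

```bash
sed -i 's/if T is None else/if n!="wrist" else/' h.py; python3 fit.py
```

```text
shoulder rack mm [   1.5 -256.2  210.3] slopes [-0.0296 -0.0101] tip x,z -3.0 208.7
[ 1.4  0.6  0.5  0.5  0.5  0.5  0.4  0.4  0.6  0.3  0.3  0.3  0.1  0.5
  0.4  0.2  0.4  0.4  0.1 -1.5 -1.4 -0.2 -0.3 -0.2 -0.1 -0.3  0.4 -0.
 -0.  -0.6]
```

```bash
python3 - <<'E'
from h import *
q=np.load("q.npy")
print(proj(rack([[0,-.046,.205],[0,.01,.205],[0,.064,.205]],q),"side").round(1), "1mm z:",(proj(rack([0,-.046,.206],q),"side")-proj(rack([0,-.046,.205],q),"side")).round(2),"1mm x:",(proj(rack([.001,-.046,.205],q),"side")-proj(rack([0,-.046,.205],q),"side")).round(2))
sd=cv2.imread("pics/sd6.png").astype(int)
g=cv2.cvtColor(sd.astype(np.uint8),cv2.COLOR_BGR2GRAY)
print(g[226:246,280:304])
E
```

```text
[[291.  234.7]
 [284.6 252.1]
 [278.  269.8]] 1mm z: [[-0.02 -0.27]] 1mm x: [[-0.4  -0.07]]
[[200 197 196 177 151 127 122 118 115 123 117 121 119 121 118 126 124 128
  129 139 149 167 192 201]
 [198 198 195 172 135 116 116 119 119 119 118 116 119 121 118 122 122 120
  122 118 127 156 190 201]
 [197 196 182 158 122 101 106 109 109 113 114 118 121 120 120 117 122 123
  113 111 117 152 188 199]
 [197 197 184 152 105  88  89  95  97 103 104 102 113 113 111 113 117 117
  113 101 101 148 187 201]
 [196 200 185 151 108  87  83  84  88  87  92  89  92  95 100 103 108 109
  100  89  86 138 185 202]
 [196 200 193 167 111  81  78  79  85  81  84  86  82  86  84  92  88  94
   80  74  87 140 186 198]
 [178 193 193 168 120  88  78  82  78  77  86  87  92  89  84  84  80  81
   80  67  80 141 189 196]
 [149 166 182 173 124  85  83  84  81  84  96 108 110 106  95  90  87  82
   81  66  82 138 186 190]
 [132 145 166 165 125  85  79  79  83  96 113 119 119 122 108  90  86  83
   81  69  82 133 179 186]
 [132 142 165 166 129  93  79  82  88  98 113 121 124 119 103  93  85  81
   81  65  75 136 175 171
[... 312 characters left out ...]
47 158 156 138 128 110 104  94  88  93  97  90  86  83  87  84  85
   82  91 134 173 173 148]
 [118 125 123 126 125 117 114 111 101  98  93  93  91  89  90  91  88  79
   86 109 151 173 157 137]
 [112 109 108 105 101 105 107 108 101 107 101  95  94  94  94  94  85  80
   90 131 165 172 151 134]
 [111 105 102 104 108 105 108 106 103 104 103 102  99 103  97  89  68  65
   91 149 181 174 150 138]
 [103 105 104 105 105 108 108 102 101 104 101 106 104 103  92  79  56  49
   97 147 181 178 161 149]
 [100 107 103 106 109 106 103  96 103 101 105 104 106 100  90  65  46  43
   94 140 174 176 171 152]
 [ 98  98  97  99 101 102  98 100 101 102  99 108 104 104  90  57  43  57
   81 124 148 155 153 146]]
```

```bash
python3 -m creep '[[[-0.06,-0.01,-0.075,0,0,-0.06],[0,0,0,0,0,0]]]' 1; python3 chk.py;  python3 -m creep '[[[-0.064,0.344,0,0,0,0],[-0.064,0.344,0,0,0,0],[-0.064,0.344,0,0,0,0],[-0.064,0.344,0,0,0,0],[0,0,0,0,0,0]]]' 1; python3 chk.py
```

```text
time_s: 13.1
tcp_pos: [0.6161, -0.2169, 0.2269]
eef_rot: [1.106, 1.268, -1.096]
wrist_force: [-0.4, -0.1, -1.0]
grip_width: 0.372
tcp in rack mm [-1.000e-01 -2.765e+02  2.269e+02] [ 0.6161 -0.2169  0.2269] F [-0.4 -0.1 -1. ] 0.3723396898962365
turn [-0.001  0.016  0.081]
time_s: 13.6
tcp_pos: [0.6048, -0.1555, 0.2288]
eef_rot: [1.104, 1.267, -1.094]
wrist_force: [-1.0, 1.1, -2.2]
grip_width: 0.375
tcp in rack mm [ 1.000e-01 -2.141e+02  2.288e+02] [ 0.6048 -0.1555  0.2288] F [-1.   1.1 -2.2] 0.37478867817719597
turn [0.001 0.02  0.077]
```

```bash
python3 -m creep '[[[0,0,0,0,0,0],[0,0,0,0,0,0]]]' 1; python3 chk.py; python3 - <<'E'
from h import *
sd=cams.read_camera("side")[:,:,::-1];sc=cams.read_camera("scene")[:,:,::-1];w=cams.read_camera("wrist")[:,:,::-1]
for n,i in(("w",w),("sd",sd),("sc",sc)):cv2.imwrite(f"pics/{n}7.png",i)
can=np.zeros((600,800,3),np.uint8);can[:300,:400]=cv2.resize(w,(400,300))
can[:,400:]=cv2.resize(sd[180:270,260:320],(400,600),interpolation=2)
can[300:,:400]=cv2.resize(sc[190:265,300:400],(400,300),interpolation=2);cv2.imwrite("pics/m7.png",can)
m=lambda i:(lambda h:(h[...,1]>115)&(h[...,2]<175)&(h[...,2]>40))(cv2.cvtColor(cv2.GaussianBlur(i,(3,3),0),cv2.COLOR_BGR2HSV))
M=m(sd)
print("side",[(r,*(lambda c:(int(c.min()+275),int(c.max()+275),len(c)) if len(c) else ())(np.where(M[r,275:315])[0])) for r in range(190,236,3)])
M=m(sc)
print("scene",[(c,*(lambda r:(int(r.min()+215),int(r.max()+215),len(r)) if len(r) else ())(np.where(M[215:250,c])[0])) for c in range(300,352,3)])
E
```

```text
time_s: 13.8
tcp_pos: [0.6046, -0.1549, 0.2286]
eef_rot: [1.102, 1.268, -1.094]
wrist_force: [-0.4, 0.9, -2.7]
grip_width: 0.372
tcp in rack mm [-1.000e-01 -2.135e+02  2.286e+02] [ 0.6046 -0.1549  0.2286] F [-0.4  0.9 -2.7] 0.3723029619188102
turn [0.002 0.019 0.074]
side [(190, 303, 313, 11), (193, 304, 307, 4), (196, 303, 306, 4), (199, 302, 305, 4), (202, 300, 304, 5), (205, 299, 303, 5), (208, 298, 302, 5), (211, 297, 301, 5), (214, 296, 300, 5), (217, 295, 299, 5), (220, 294, 297, 4), (223, 293, 296, 4), (226, 285, 297, 13), (229, 284, 300, 17), (232, 285, 300, 16), (235, 285, 300, 16)]
scene [(300, 235, 240, 6), (303,), (306,), (309, 236, 241, 6), (312, 236, 239, 4), (315, 235, 238, 4), (318, 235, 238, 4), (321, 234, 237, 4), (324, 234, 237, 4), (327, 233, 237, 5), (330, 233, 237, 5), (333, 232, 242, 11), (336, 231, 249, 19), (339, 230, 249, 20), (342, 230, 249, 20), (345, 229, 249, 21), (348, 229, 249, 21), (351, 224, 249, 26)]
```

View pics/m7.png

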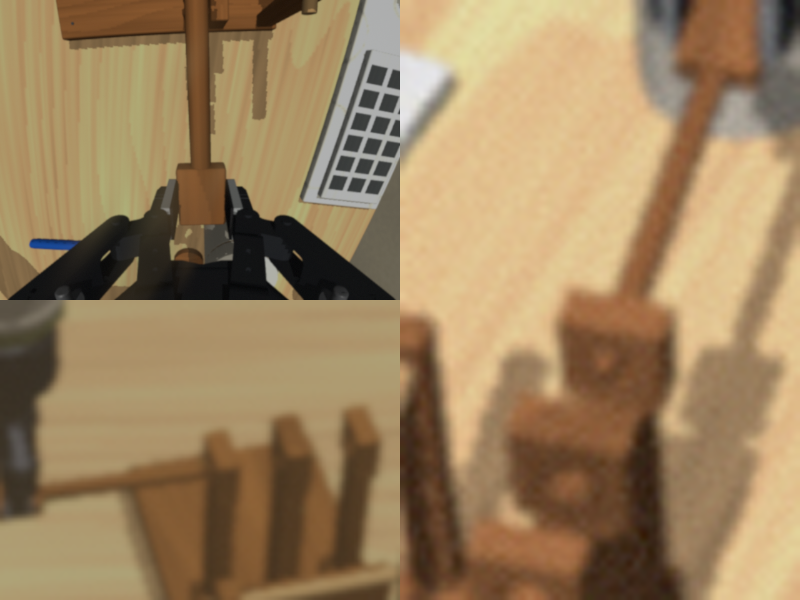

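```bash
python3 - <<'E'
from fit import *
q=np.load("q.npy")
print("shoulder px expected", [proj(rack([-1e-3,y,z],q),"side")[0].round(1).tolist() for y in(-.194,-.210) for z in(.205,.213)], "obs 306.8,191.7")
side=[(305.5,193),(304.5,196),(303.5,199),(302,202),(301,205),(300,208),(299,211),(298,214),(297,217),(295.5,220),(294.5,223)]
scene=[(312,237.5),(315,236.5),(318,236.5),(321,235.5),(324,235.5),(327,235),(330,235)]
fit(side,scene,[])
w=cv2.imread("pics/w7.png");g=cv2.Canny(cv2.GaussianBlur(w,(3,3),0),40,100)
for r in range(60,260,30):print(r,np.where(g[r,270:370])[0]+270)
E
```

```text
shoulder px expected [[306.9, 193.1], [306.8, 190.9], [308.4, 188.9], [308.3, 186.7]] obs 306.8,191.7
shoulder rack mm [   0.  -191.4  213. ] slopes [ 0.0061 -0.0292] tip x,z 1.0 208.4
[-0.1  0.   0.1 -0.3 -0.2 -0.1  0.   0.1  0.2 -0.1 -0.  -0.2  0.4 -0.1
  0.5  0.   0.1 -0.4  0.4  0.   0. ]
60 [296 334]
90 [297 335 356 357]
120 [297 335 343 344]
150 [299 336 344]
180 [301 336 343]
210 [303 336 344]
240 [304 337]
```

```bash
python3 -m creep '[[[0,0,-0.2,0,0,0],[0,0,-0.1,0,0,0],[-0.05,0.25,0,0,0,0],[-0.05,0.25,0,0,0,0]]]' 1; python3 chk.py
```

```text
time_s: 14.35
tcp_pos: [0.6005, -0.1379, 0.2155]
eef_rot: [1.107, 1.264, -1.098]
wrist_force: [-1.2, -1.5, 1.9]
grip_width: 0.375
tcp in rack mm [  -0.9 -196.1  215.5] [ 0.6005 -0.1379  0.2155] F [-1.2 -1.5  1.9] 0.37500842144062674
turn [0.003 0.02  0.087]
```

```bash
python3 -m creep '[[[0,0,0.1,0,0,0],[-0.05,0.2,0,0,0,0],[-0.05,0.25,0,0,0,0],[0,0,0,0,0,0]]]' 1; python3 chk.py
```

```text
time_s: 14.75
tcp_pos: [0.5965, -0.1146, 0.2208]
eef_rot: [1.106, 1.265, -1.094]
wrist_force: [-0.1, 0.1, 0.1]
grip_width: 0.377
tcp in rack mm [  -0.5 -172.3  220.8] [ 0.5965 -0.1146  0.2208] F [-0.1  0.1  0.1] 0.3766010139174946
turn [0.    0.023 0.079]
```

```bash
python3 -m creep '[[[-0.05,0.25,0,0,0,0],[-0.05,0.25,0,0,0,0],[-0.05,0.25,0,0,0,0],[0,0,0,0,0,0]]]' 1; python3 chk.py
```

```text
time_s: 15.15
tcp_pos: [0.5899, -0.0809, 0.2207]
eef_rot: [1.105, 1.266, -1.092]
wrist_force: [-0.9, 0.5, -1.0]
grip_width: 0.374
tcp in rack mm [  -0.8 -138.   220.7] [ 0.5899 -0.0809  0.2207] F [-0.9  0.5 -1. ] 0.3737372878558947
turn [-0.001  0.023  0.077]
```

```bash
python3 -m creep '[[[-0.05,0.25,0,0,0,0],[-0.05,0.25,0,0,0,0],[0,0,0,0,0,0]]]' 1; python3 chk.py
```

```text
time_s: 15.45
tcp_pos: [0.5855, -0.0591, 0.2206]
eef_rot: [1.105, 1.266, -1.093]
wrist_force: [-1.1, 0.6, -1.0]
grip_width: 0.376
tcp in rack mm [  -1.2 -115.8  220.6] [ 0.5855 -0.0591  0.2206] F [-1.1  0.6 -1. ] 0.3758461458247064
turn [-0.     0.023  0.077]
```

Through all three holes with little force. About 30 mm remain.

```bash
python3 -m creep '[[[-0.05,0.25,0,0,0,0],[-0.045,0.25,0,0,0,0],[0,0,0,0,0,0]]]' 1; python3 chk.py; python3 -m creep '[[[-0.02,0.12,0,0,0,0],[-0.01,0.08,0,0,0,0],[0,0,0,0,0,0]]]' 1; python3 chk.py
```

```text
time_s: 15.75
tcp_pos: [0.5813, -0.0375, 0.2206]
eef_rot: [1.105, 1.266, -1.093]
wrist_force: [-0.4, 1.0, -0.9]
grip_width: 0.373
tcp in rack mm [ -1.3 -93.8 220.6] [ 0.5813 -0.0375  0.2206] F [-0.4  1.  -0.9] 0.37334917218051455
turn [-0.     0.023  0.077]
time_s: 16.05
tcp_pos: [0.5801, -0.029, 0.2206]
eef_rot: [1.105, 1.265, -1.093]
wrist_force: [0.7, -0.2, -0.2]
grip_width: 0.377
tcp in rack mm [ -1.  -85.2 220.6] [ 0.5801 -0.029   0.2206] F [ 0.7 -0.2 -0.2] 0.3771658031083665
turn [0.    0.023 0.077]
```

```bash
for i in 1 2; do python3 -m creep '[[[-0.01,0.07,0,0,0,0],[0,0,0,0,0,0]]]' 1; done; python3 chk.py
```

```text
time_s: 16.25
tcp_pos: [0.5797, -0.0269, 0.2206]
eef_rot: [1.106, 1.265, -1.094]
wrist_force: [0.7, -0.8, -0.8]
grip_width: 0.37
time_s: 16.45
tcp_pos: [0.5796, -0.0268, 0.2205]
eef_rot: [1.106, 1.261, -1.098]
wrist_force: [-0.1, 0.2, 0.4]
grip_width: 0.378
tcp in rack mm [ -1.  -83.  220.5] [ 0.5796 -0.0268  0.2205] F [-0.1  0.2  0.4] 0.3778608557451989
turn [0.008 0.024 0.086]
```

```bash
python3 -m creep '[[[-0.02,0.12,0,0,0,0]]]' 1;  python3 -m creep '[[[0,0,0,0,0,0]]]' 1; python3 chk.py
```

```text
time_s: 16.55
tcp_pos: [0.5793, -0.0258, 0.2206]
eef_rot: [1.106, 1.256, -1.102]
wrist_force: [2.9, -18.0, -1.2]
grip_width: 0.373
time_s: 16.65
tcp_pos: [0.5794, -0.0269, 0.2206]
eef_rot: [1.106, 1.254, -1.104]
wrist_force: [-0.8, 0.5, 0.3]
grip_width: 0.372
tcp in rack mm [ -1.3 -83.  220.6] [ 0.5794 -0.0269  0.2206] F [-0.8  0.5  0.3] 0.3717208320558363
turn [0.019 0.027 0.096]
```

Firm stop (-18 N along the axis), so the shoulder is on the arm. I release and rise.

```bash
python3 -m creep '[[[0,0,0,0,0,0],[0,0,0,0,0,0],[0,0,0,0,0,0],[0,0,0,0,0,0],[0,0,0.3,0,0,0],[0,0,0.8,0,0,0],[0,0,1,0,0,0],[0,0,1,0,0,0],[0,0,1,0,0,0],[0,0,0,0,0,0]]]' -0.2; python3 -m creep '[[[-0.3,-1,0.3,0,0,0],[-0.3,-1,0.3,0,0,0],[-0.3,-1,0.3,0,0,0],[-0.3,-1,0.3,0,0,0],[-0.3,-1,0,0,0,0],[0,0,0,0,0,0]]]' -0.2
python3 - <<'E'
from h import *
q=np.load("q.npy");sd=cams.read_camera("side")[:,:,::-1];sc=cams.read_camera("scene")[:,:,::-1]
s0=cv2.imread("pics/sd6.png");c0=cv2.imread("pics/sc6.png")
cv2.imwrite("pics/sd8.png",sd);cv2.imwrite("pics/sc8.png",sc)
print("expect tip/should/gripend side",proj(rack([[0,.091,.203],[0,-.064,.203],[0,-.109,.203]],q),"side").round(1).tolist(),"scene",proj(rack([[0,.091,.203],[0,-.064,.203],[0,-.109,.203]],q),"scene").round(1).tolist())
m=lambda i:(lambda h:(h[...,1]>115)&(h[...,2]<175)&(h[...,2]>40))(cv2.cvtColor(cv2.GaussianBlur(i,(3,3),0),cv2.COLOR_BGR2HSV)).astype(np.uint8)
def show(M,r0,r1,c0,c1):
    for r in range(r0,r1):print(r,"".join(".#"[v] for v in M[r,c0:c1]))
print("side c0=255");show(m(sd),205,300,255,310)
print("scene c0=325");show(m(sc),212,246,325,425)
E
```

```text
time_s: 17.65
tcp_pos: [0.5765, -0.023, 0.3944]
eef_rot: [1.106, 1.259, -1.098]
wrist_force: [1.2, -0.2, -0.9]
grip_width: 0.602
time_s: 18.25
tcp_pos: [0.5126, -0.2252, 0.4499]
eef_rot: [1.102, 1.258, -1.087]
wrist_force: [-0.2, 0.0, -0.6]
grip_width: 0.594
expect tip/should/gripend side [[274.6, 279.6], [293.1, 229.9], [297.9, 216.8]] scene [[401.1, 223.9], [352.3, 232.5], [337.8, 235.0]]
side c0=255
205 .......................................................
206 .......................................................
207 .......................................................
208 .......................................................
209 .......................................................
210 .......................................................
211 .......................................................
212 .......................................................
213 .......................................................
214 .......................................................
215 .......................................##..............
216 ..............................
[... 7888 characters left out ...]
#####################################........................#######..
240 ........###########################################################.........................######..
241 ........###########################################################.........................######..
242 ........###########################################################..........................######.
243 .........##########################################################..........................######.
244 .........#########################################################............................######
245 ..........########################################################............................######
```

```bash
python3 - <<'E'
from h import *
for n,rs in(("sd",{"Larm top":(254,300,262,290),"Larm lath":(275,310,270,290),"post":(238,262,272,292),"Rarm":(224,246,282,304)}),("sc",{"Lhead":(214,250,383,396),"Rhead":(220,250,350,362),"post":(217,250,366,380)})):
    A=cv2.imread(f"pics/{n}6.png",0).astype(np.float32);B=cv2.imread(f"pics/{n}8.png",0).astype(np.float32)
    for k,(a,b,c,d) in rs.items():
        r=cv2.matchTemplate(B[a-4:b+4,c-4:d+4],A[a:b,c:d],cv2.TM_CCOEFF_NORMED);_,v,_,p=cv2.minMaxLoc(r);print(n,k,round(v,2),p[0]-4,p[1]-4)
A=cv2.imread("pics/scene0.png").astype(int);B=cv2.imread("pics/sc8.png").astype(int)
D=np.abs(A-B).max(2)>45
for k,(a,b,c,d) in {"spoon":(222,272,405,445),"pin":(215,270,470,505),"spat":(218,270,215,242),"can":(265,315,225,268),"bowl":(262,318,432,498),"stamp":(272,298,205,228)}.items():print(k,D[a:b,c:d].mean().round(3))
print(robot.observe()["wrist_force"].round(1))
E
```

```text
sd Larm top 0.96 0 0
sd Larm lath 0.97 0 0
sd post 0.96 0 0
sd Rarm 0.9 0 0
sc Lhead 0.97 0 0
sc Rhead 0.99 0 0
sc post 0.99 0 0
spoon 0.0
pin 0.0
spat 0.0
can 0.0
bowl 0.0
stamp 0.0
[-0.2  0.8 -0.9]
```

The arms haven't moved, the other objects are where they were, and the bar is home. Handing in.

```bash
python3 -c "
from station import job
print(job.close_job())"
```

```text
the job is handed in; nothing more can be done
None
```

The rack is set up: both folding arms stand upright, the wooden bar is threaded through all three holes, and the job was handed in at about 18 s. I gripped each arm by its head and swung it up against its stop (36–38 N at the end). The bar went in tapered end first from the right (robot −y) side until its grip met the arm (−18 N along the bar's axis). Then I released it and backed the gripper away.

**Last checks:**
- **Bar:** in the scene camera its tip is at about column 401, rows 223–225, against an expected (401, 224). The grip sits right up against the right arm.
- **Arms and post:** they had not moved between the pictures before and after threading (0 px).
- **Other objects:** spoon, spatula, rolling pin, canister, bowl and stamp show no change from the first picture.
- **Gripper:** clear of everything, with under 1 N at the wrist.

**What did not quite agree:**
- **Holes:** the right arm's hole and the post's hole appeared about 1 px (roughly 2 mm) towards the rack's −x from my model.
- **Bar height in the grip:** the cameras and the tool pose disagreed by 3–5 mm.
- **Unrequested rise:** before the tip entered the first hole, the tool's height reading rose by 5–7 mm although I had commanded it down, so I corrected the height partway in.
- **Not measured:** I had used up the picture views, so the final checks were done with image code. The arm angles and the bar's height in the holes were not measured directly after release.

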